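# Tip up the copper electrode and tray it

## Robot

A 6-joint arm with a two-finger parallel gripper is mounted at the origin on a cart in front of the work surface, level with it; the furniture and walls round the work are solid. World frame = base frame: x ahead of the robot, y to its left, z up, the work surface at z = 0. Lengths are in m, angles in rad, forces in N, time in s.
With the tool pointing down it reaches from about 0.275 to 0.75 m from the base axis. Payload 10.2 kg.
Tool frame: the origin (TCP) lies between the finger pads; the fingertips stand 11 mm ahead of it and the grasp point (between the pads) lies 8 mm behind it; z points along the fingers, y is the direction in which the jaws open and shut (so a half turn about z gives the same grasp; the last joint's range is limited). The gripper opens to 85 mm and grips with 20 to 120 N. Pads are 22 mm wide; open, the fingers measure 114 mm over their backs; the gripper's body (76 mm by 85 mm) begins 54 mm behind the grasp point. The pads swing forward as they close: fully open they stand 13 mm farther back than shut.
Start: joints at [0.883, 0.313, 1.498, -0, 1.331, -0.223], TCP at [0.235, 0.469, 0.242] pointing down, gripper open.
Joint ranges: [-2.94, 2.94], [-0.97, 2.17], [0.19, 2.56], [-1.23, 4.37], [0.02, 3.11], [-2.88, 2.88]. Speed limits (rad/s): [2.39, 2.39, 3.01, 3.14, 3.14, 3.14].

## Interface

Orientations are given as a rotation vector (axis times angle).
In Python, from rig import env gives the robot as it stands.
- The arm moves only by the shell command python3 -m inch 'ROWS' [OPENING] [FORCE]. ROWS is JSON, a list of rows, each an object with "linear": the shift along the tool's x, y, z in mm, a list of three; "twist": the turn, a rotation vector about the tool's x, y, z in rad, a list of three. In form: [{"linear": [dx, dy, dz], "twist": [wx, wy, wz]}, ...]. A call has exactly 10 rows; each row is the pose to reach, as a shift and turn from the pose commanded when the call began, along the tool's axes at that moment; what a row does not reach only later rows make up. A row lasts 1/8 s, in which the tool goes at most 62.5 mm and 10.7 degrees, less where a joint would pass 70% of its speed; a pose out of reach is approached as far as the arm can. A call with a gripper value outside its range is refused whole. OPENING is the opening, from 0 (shut) to 1 (fully open), set as the call begins (- or left out, the last holds). The fingers move at their own pace and stop on an object; FORCE is the grip in N (left out, the last holds). Time passes only in rows, so rows that repeat a pose let the fingers close, or fill a call up. It gives the time, the measured TCP pose, the force and the opening at its end, in the units of the state.
- env.sense(): the state, without advancing time (a new reading comes with each control period).
- env.snapshot(name): name is "scene" or "top"; returns (picture, depth): 400x640x3 uint8, red, green, blue; 400x640 float32, m along the optical axis (not along the pixel's ray), 0 where there is no reading.
- env.camera_info(name): a dict with "fx", "fy", "cx", "cy" (pixels), "dist" ([k1, k2, p1, p2, k3] as OpenCV has them; the pictures are not rectified), "R" (3x3) and "t" (3): a world point X has camera coordinates R X + t. Camera axes: x right, y down, z forward; pixel columns grow to the right and rows downward; lengths in m; the calibration is good to about 2 mm. A picture is of the moment at which its call begins. camera_info takes no time and is no camera call.
- env.close_job(): hands the job in, once; it reports no verdict.
The state is a dict: "time_s": time; "joints": joint angles; "joint_velocities": joint speeds; "joint_efforts": joint torques, N m; "eef_pos": TCP position; "tool_rot": TCP orientation; "contact_force": force on the tool from outside, world axes, zero at the start; "ft_torque": the same for the moment, N m; "width": finger opening in m.
Only numpy, scipy, OpenCV 4.12 (cv2) and the standard library are available. Lean on these libraries where they do the work, as an engineer would, in place of code of your own. Each camera call takes 0.05 s, during which the arm holds its last target. There are 200 camera calls.

## Task

Press down the exposed end of the copper electrode plate so that it tips up in its rest and its sunken end comes out of the slot, then lift the plate out and lay it flat in the white tray, without dropping it from a height. Leave the grey zinc plate untipped in its own rest.

Things in the scene. Friction and masses are not known exactly. Their poses are not given: they have to be found in the camera images.
- copper_plate: Reddish copper plate 100 x 40 x 5 mm, 0.15 kg. Origin: centre of its underside, 37 mm over the bench; x along it, y across, z up (turn with it). It lies level in a blue rest. The 29 mm at its -x end (dark dot, robot's side) stick out, open below; the rest is sunk flush in a slot: side walls 14 mm wide, 2 mm off the plate, and an end wall, all 42 mm high, so it can be gripped there only when tipped.
- copper_rocker (a joint): White rocker under the copper plate: 0 = level, 0.55 rad = fully tipped; friction keeps it there. Hinge along the plate's y at its x = -6 mm, 2 mm below it. 2 to 4 N down within 20 mm of the -x end (shut fingertips) tips plate and rocker; a lip stops the plate sliding off. Fully tipped, the +x end is 29 mm higher, its last 25 mm free at both sides and below, to grip across the 40 mm width.
- zinc_plate: Dull grey plate of the same size and axes (100 x 40 x 5 mm) in an identical rest; leave it alone. Either plate may be the one to the left.
- tray: White open tray fixed to the bench, 168 (x) x 148 (y) x 16 mm high outside, walls and floor 4 mm thick. Origin: centre of its underside; inner floor 4 mm above it.
Things that resemble listed ones, but are neither listed nor needed, are in the scene too. Of the things that look like the copper_plate, the largest one is meant.

How it is judged:
On the way, in this order (a step that is already met when the one before it is completed fails the run):
1. the copper plate is tipped up in its rest, its rocker tilted by more than 0.4 rad (value of joint copper_rocker above 0.4 rad and angle between copper_plate's own z axis and vertical above 0.36 rad and height (world z) of copper_plate below 0.06 m), for 0.2 s.
2. the copper plate is lifted out, its centre more than 80 mm above the bench (height (world z) of copper_plate above 0.08 m), for 0.1 s.
At the end, for the whole second after the job is handed in: The copper plate lies at rest and flat (within about 8 degrees) on the floor of the white tray, wholly inside its walls (centre within 65 mm along and 56 mm across of the tray's centre, less than 13 mm above the bench); the zinc plate is level and within 20 mm of where it was (x of copper_plate in the frame of tray between -0.065 and 0.065 m and y of copper_plate in the frame of tray between -0.056 and 0.056 m and height (world z) of copper_plate below 0.013 m and angle between the z axis of copper_plate and the z axis of tray, either way round below 0.15 rad and linear speed of copper_plate below 0.02 m/s and angle between zinc_plate's own z axis and vertical below 0.15 rad and distance of zinc_plate from where it was at the start of the episode below 0.02 m); the robot touches nothing.
It fails at once if the copper plate is dropped from a height (faster than 1 m/s while not held) (linear speed of copper_plate above 1 m/s and contact force between the fingers and copper_plate below 0.1 N).
It fails at once if the zinc plate is tipped by more than 0.15 rad or moved by more than 20 mm (angle between zinc_plate's own z axis and vertical above 0.15 rad or distance of zinc_plate from where it was at the start of the episode above 0.02 m).
It also fails if it takes over 45 s, if anything falls off the work surface, if the arm or the gripper's body presses on something with over 40 N, if the wrist force passes 120 N, or if a joint passes its speed limit or range.

## Working session

There is one attempt and no reset: what is moved stays moved. The work goes in short steps, Python scripts to look and compute and a shell command to move; the robot and the scene stay as the last step left them, time stands still between calls to the robot, and variables do not carry over. Pictures are saved under pics/ and viewed, about 8 in all and at most 12, crops included, and the job is handed in when it is done.

```bash
mkdir -p pics; cat > h.py <<'E'
from rig import env
import numpy as np, cv2
from scipy.spatial.transform import Rotation as Ro
def snap(n,f):
    p,d=env.snapshot(n); cv2.imwrite('pics/'+f+'.png',p[:,:,::-1]); np.save('pics/'+f+'.npy',d); return p,d
def ray(n,u,v):
    c=env.camera_info(n);K=np.array([[c['fx'],0,c['cx']],[0,c['fy'],c['cy']],[0,0,1]])
    q=cv2.undistortPoints(np.array([[[u,v]]],float),K,np.array(c['dist'])).ravel()
    R=np.array(c['R']);t=np.array(c['t']); return -R.T@t, R.T@np.array([q[0],q[1],1]),
def atz(n,u,v,z):
    o,d=ray(n,u,v); return o+d*(z-o[2])/d[2]
def dep(n,D,u,v):
    o,d=ray(n,u,v); return o+d*D[int(round(v)),int(round(u))]
E
python3 - <<'E'
from h import *
snap('top','t0');snap('scene','s0')
for n in('top','scene'):
    c=env.camera_info(n);print(n,c['fx'],-np.array(c['R']).T@np.array(c['t']),np.array(c['R'])[2])
s=env.sense();print(s['tool_rot'],s['eef_pos'],s['contact_force'],s['width'])
E
```

```text
top 383.6088086955476 [0.44123557 0.02780831 0.98567197] [ 0.07545803 -0.00157831 -0.99714773]
scene 419.52685426092205 [-0.10524472 -0.5419084   0.44268735] [ 0.66275547  0.61721603 -0.42402778]
[-7.23413836e-01 -3.05667031e+00  1.61992682e-03] [0.23521225 0.46912426 0.24178742] [-0.33119026 -0.54556524 -0.34733677] 0.0854156865925072
```

View pics/t0.png

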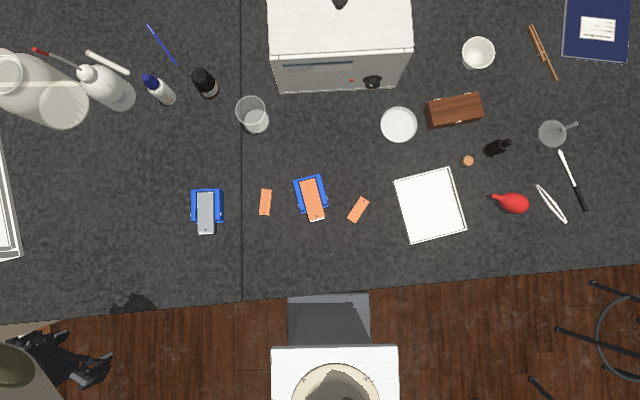

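View pics/s0.png

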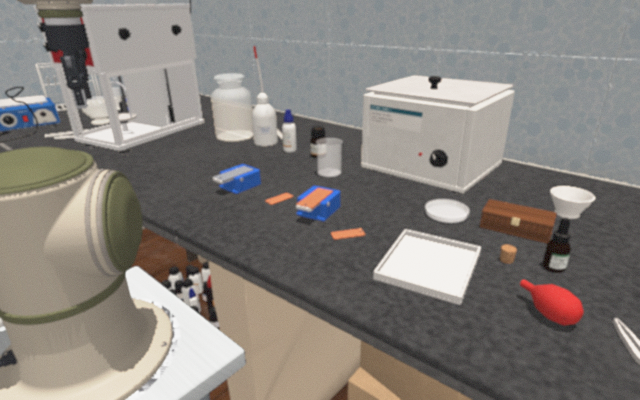

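The top view shows the copper plate at about (312,200), zinc at (205,212), the tray at (430,205), and two small copper decoys. I'll enlarge the copper plate and the tray.

```bash
python3 - <<'E'
import cv2
a=cv2.imread('pics/t0.png')
c=cv2.resize(a[165:230,280:340],None,fx=9,fy=9,interpolation=cv2.INTER_CUBIC)
cv2.imwrite('pics/c0.png',c)
from h import *
D=np.load('pics/t0.npy')
# copper colour mask
p=a[:,:,::-1].astype(int); m=((p[...,0]>180)&(p[...,2]<130)&(p[...,1]<170)).astype('uint8'); m[:,:285]=0;m[:,340:]=0;m[:160]=0;m[230:]=0
cn=max(cv2.findContours(m,0,1)[0],key=cv2.contourArea); b=cv2.boxPoints(cv2.minAreaRect(cn)); print(b)
W=np.array([atz('top',*q,0.042) for q in b]);print(W.round(4),W.mean(0)); 
for u,v in [(310,190),(315,210)]: print(dep('top',D,u,v))
for u,v in [(393,182),(449,167),(467,229),(411,243)]: print(atz('top',u,v,0.016))
E
```

```text
[[297.6 182.8]
 [312.6 177.8]
 [322.9 208.7]
 [307.9 213.7]]
[[0.5597 0.0801 0.042 ]
 [0.5713 0.0427 0.042 ]
 [0.4941 0.0189 0.042 ]
 [0.4826 0.0561 0.042 ]] [0.52691408 0.04945653 0.042     ]
[0.54088989 0.04972173 0.04377535]
[0.4913127  0.03843704 0.04200226]
[ 0.55966682 -0.16114547  0.016     ]
[ 0.59501396 -0.30521224  0.016     ]
[ 0.43646603 -0.34302567  0.016     ]
[ 0.40443061 -0.2007461   0.016     ]
```

View pics/c0.png

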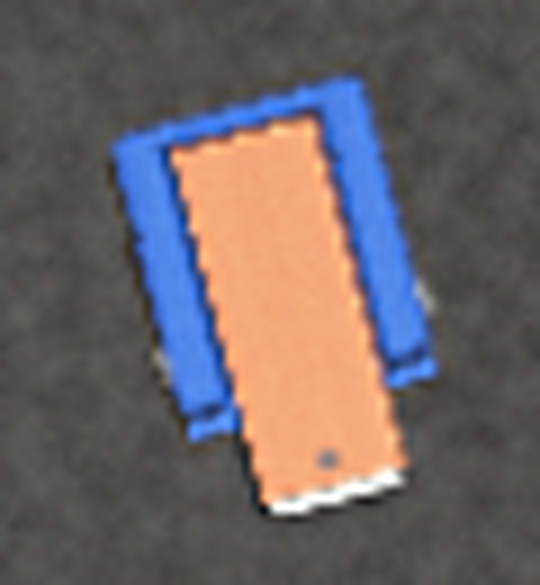

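The crop shows the plate's corners at (168,150), (318,118), (405,470), (264,503), with the dark dot at (328,459) on the robot's side and the white lip beyond it.

```bash
cat >> h.py <<'E'
def tcp():
    s=env.sense(); return np.array(s['eef_pos']),Ro.from_rotvec(s['tool_rot'])
def go(p,R):
    p0,R0=tcp(); return (R0.inv().apply(np.array(p)-p0)*1000).round(1),(R0.inv()*R).as_rotvec().round(3)
E
python3 - <<'E'
from h import *
W=np.array([atz('top',280+x/9-.44,165+y/9-.44,.042) for x,y in [(168,150),(318,118),(405,470),(264,503)]])
f=W[:2].mean(0);n=W[2:].mean(0);c=(f+n)/2;d=f-n;L=np.linalg.norm(d);yaw=np.arctan2(d[1],d[0])
print(W.round(4),c,L,np.linalg.norm(W[0]-W[1]),yaw)
ax=np.array([np.cos(yaw),np.sin(yaw),0]);ay=np.array([-ax[1],ax[0],0]);az=np.array([0,0,1.])
t=c-.040*ax; print('press xy',t)
for y in (ay,-ay): # tool y across plate, z down
    R=Ro.from_matrix(np.c_[np.cross(y,-az),y,-az]); print(go([t[0],t[1],.042+.011+.03],R))
p,R=tcp();print(R.as_matrix().round(3))
E
```

```text
[[0.5635 0.0785 0.042 ]
 [0.5715 0.037  0.042 ]
 [0.4741 0.0153 0.042 ]
 [0.4659 0.054  0.042 ]] [0.51877733 0.04619093 0.042     ] 0.10021774557994784 0.042213248113178385 0.2328452745393871
press xy [0.47985678 0.03696105 0.042     ]
(array([-412.4, -276.5,  159. ]), array([-0.001, -0.001, -0.698]))
(array([-412.4, -276.5,  159. ]), array([-1.000e-03,  1.000e-03,  2.444e+00]))
[[-0.894  0.448 -0.001]
 [ 0.448  0.894 -0.001]
 [ 0.    -0.001 -1.   ]]
```

```bash
python3 -m inch '[{"linear":[-60,-40,0],"twist":[0,0,-0.15]},{"linear":[-115,-77,0],"twist":[0,0,-0.3]},{"linear":[-170,-114,0],"twist":[0,0,-0.4]},{"linear":[-225,-150,20],"twist":[0,0,-0.5]},{"linear":[-280,-187,50],"twist":[0,0,-0.6]},{"linear":[-335,-224,80],"twist":[0,0,-0.698]},{"linear":[-390,-261,110],"twist":[0,0,-0.698]},{"linear":[-412,-277,130],"twist":[0,0,-0.698]},{"linear":[-412,-277,150],"twist":[0,0,-0.698]},{"linear":[-412,-277,159],"twist":[0,0,-0.698]}]' 0 40
python3 - <<'E'
from h import *
ax=np.array([np.cos(.233),np.sin(.233),0]);c=np.array([.5188,.0462,0]);t=c-.041*ax
ay=np.array([-ax[1],ax[0],0]);az=np.array([0,0,1.])
R=Ro.from_matrix(np.c_[np.cross(ay,-az),ay,-az]);print(go([t[0],t[1],.055],R),env.sense()['joints'],env.sense()['contact_force'])
E
```

```text
time_s: 1.35
eef_pos: [0.4789, 0.0361, 0.0815]
tool_rot: [0.361, -3.117, -0.002]
contact_force: [0.3, 0.4, -0.4]
width: 0.0001
(array([-0.2,  0.6, 26.5]), array([ 0.001, -0.003, -0.002])) [-1.69400566e-01  4.18884522e-01  1.81857224e+00  2.02008911e-05
  9.07562521e-01 -1.97105640e+00] [ 0.26831501  0.39782673 -0.44042064]
```

```bash
python3 -m inch '[{"linear":[0,0,12],"twist":[0,0,0]},{"linear":[0,0,22],"twist":[0,0,0]},{"linear":[0,0,26],"twist":[0,0,0]},{"linear":[0,0,29],"twist":[0,0,0]},{"linear":[0,0,32],"twist":[0,0,0]},{"linear":[0,0,34],"twist":[0,0,0]},{"linear":[0,0,36],"twist":[0,0,0]},{"linear":[0,0,38],"twist":[0,0,0]},{"linear":[0,0,40],"twist":[0,0,0]},{"linear":[0,0,40],"twist":[0,0,0]}]' 
python3 -m inch '[{"linear":[0,0,1],"twist":[0,0,0]},{"linear":[0,0,2],"twist":[0,0,0]},{"linear":[0,0,2],"twist":[0,0,0]},{"linear":[0,0,3],"twist":[0,0,0]},{"linear":[0,0,3],"twist":[0,0,0]},{"linear":[0,0,4],"twist":[0,0,0]},{"linear":[0,0,4],"twist":[0,0,0]},{"linear":[0,0,4],"twist":[0,0,0]},{"linear":[0,0,4],"twist":[0,0,0]},{"linear":[0,0,4],"twist":[0,0,0]}]' 
python3 - <<'E'
from h import *
D=snap('top','t1')[1]
a=cv2.imread('pics/t1.png');cv2.imwrite('pics/c1.png',cv2.resize(a[160:240,270:350],None,fx=7,fy=7,interpolation=cv2.INTER_CUBIC))
s,_=snap('scene','s1');b=cv2.imread('pics/s1.png');cv2.imwrite('pics/c2.png',cv2.resize(b[130:240,260:380],None,fx=6,fy=5,interpolation=cv2.INTER_CUBIC))
E
```

```text
time_s: 2.6
eef_pos: [0.4796, 0.037, 0.0431]
tool_rot: [-0.365, 3.12, 0.0]
contact_force: [-1.1, -0.4, 0.7]
width: 0.0003
time_s: 3.85
eef_pos: [0.4794, 0.037, 0.0392]
tool_rot: [0.365, -3.12, -0.0]
contact_force: [-0.7, -0.4, 0.8]
width: 0.0
```

View pics/c2.png

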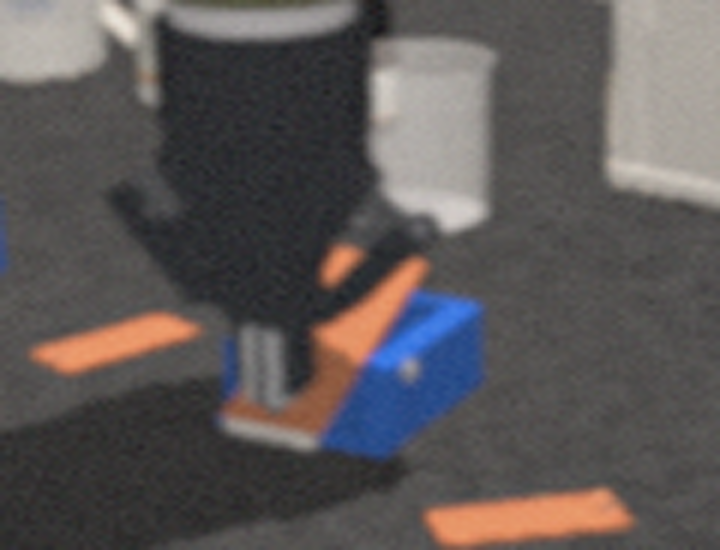

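The scene crop shows the plate tipped, with its far end well clear of the rest. I'll press on gently until the stop is felt.

```bash
python3 -m inch '[{"linear":[0,0,1],"twist":[0,0,0]},{"linear":[0,0,1],"twist":[0,0,0]},{"linear":[0,0,1],"twist":[0,0,0]},{"linear":[0,0,2],"twist":[0,0,0]},{"linear":[0,0,2],"twist":[0,0,0]},{"linear":[0,0,2],"twist":[0,0,0]},{"linear":[0,0,2.5],"twist":[0,0,0]},{"linear":[0,0,2.5],"twist":[0,0,0]},{"linear":[0,0,2.5],"twist":[0,0,0]},{"linear":[0,0,2.5],"twist":[0,0,0]}]' 
```

```text
time_s: 5.2
eef_pos: [0.4797, 0.037, 0.0372]
tool_rot: [-0.365, 3.12, -0.0]
contact_force: [-0.3, 0.4, 7.8]
width: 0.0
```

```bash
python3 -m inch '[{"linear":[0,0,-10],"twist":[0,0,0]},{"linear":[0,0,-40],"twist":[0,0,0]},{"linear":[30,0,-90],"twist":[0,0,0]},{"linear":[70,0,-120],"twist":[0,0.1,0]},{"linear":[110,0,-120],"twist":[0,0.1,0]},{"linear":[130,0,-120],"twist":[0,0,0]},{"linear":[140,0,-120],"twist":[0,0,0]},{"linear":[140,0,-120],"twist":[0,0,0]},{"linear":[140,0,-120],"twist":[0,0,0]},{"linear":[140,0,-120],"twist":[0,0,0]}]' 0.75 80
python3 - <<'E'
from h import *
D=snap('top','t2')[1]
a=cv2.imread('pics/t2.png');cv2.imwrite('pics/c3.png',cv2.resize(a[165:230,280:340],None,fx=9,fy=9,interpolation=cv2.INTER_CUBIC))
for v in range(176,224,4):print(dep('top',D,round(297.6+7.5+(v-180)*.3),v).round(4))
E
```

```text
time_s: 6.45
eef_pos: [0.3438, 0.0047, 0.1567]
tool_rot: [0.366, -3.119, -0.0]
contact_force: [-0.5, -0.7, 0.5]
width: 0.0639
[ 0.5826  0.0656 -0.0024]
[0.5683 0.0622 0.0266]
[0.5529 0.0585 0.069 ]
[0.5439 0.054  0.0626]
[0.5345 0.0519 0.0584]
[0.5252 0.0498 0.0529]
[0.5161 0.0478 0.0436]
[0.5062 0.0455 0.0428]
[0.4967 0.0409 0.0359]
[0.4871 0.0387 0.0272]
[0.4771 0.0364 0.0247]
[0.4677 0.0343 0.0028]
```

View pics/c3.png

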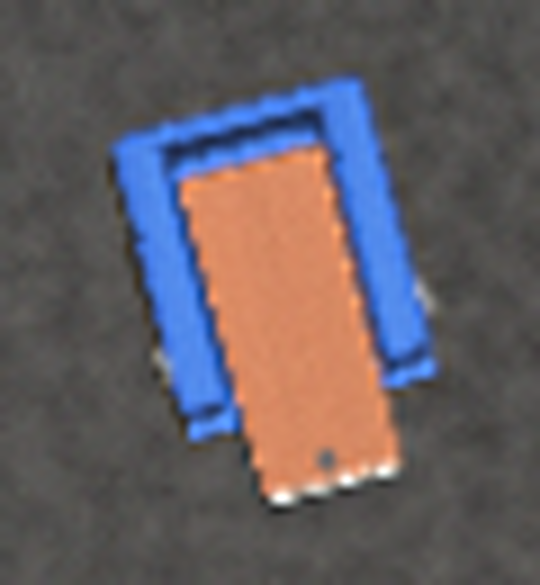

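The far end is up; its corners are at (180,182) and (325,148) in the crop, and it stays tipped. Next I work out the grasp pose, tool perpendicular to the plate.

```bash
cat > g.py <<'E'
from h import *
th=.55;yaw=.233
ax=np.array([np.cos(yaw),np.sin(yaw),0]);az=np.array([0,0,1.]);ay=np.cross(az,ax)
h=np.array([.5188,.0462,.035])-.006*ax
px=np.cos(th)*ax+np.sin(th)*az;n=np.cos(th)*az-np.sin(th)*ax
P=lambda x,y,z:h+px*(x+.006)+ay*y+n*(z+.002)
Rg=Ro.from_matrix(np.c_[np.cross(ay,-n),ay,-n])
E
python3 - <<'E'
from g import *
W=[P(.05,.02,.005),P(.05,-.02,.005)];print('model',W)
for (x,y),w in zip([(180,182),(325,148)],W):print(atz('top',280+x/9-.44,165+y/9-.44,w[2]))
G=P(.038,0,.004);print(G, go(G,Rg)); print('pre',go(G+.06*n,Rg), 'n in tool',Rg.inv().apply(n))
E
```

```text
model [array([0.55123555, 0.07445273, 0.07023816]), array([0.56047145, 0.03553361, 0.07023816])]
[0.55122522 0.07391503 0.07023816]
[0.55951253 0.03505062 0.07023816]
[0.54640821 0.05275171 0.06311339] (array([-208.4,   -0.3,   93.4]), array([ 0.   , -0.551,  0.001]))
pre (array([-177. ,   -0.2,   42.3]), array([ 0.   , -0.551,  0.001])) n in tool [-3.16952784e-17 -1.25569579e-17 -1.00000000e+00]
```

```bash
python3 -m inch '[{"linear":[-40,0,0],"twist":[0,-0.15,0]},{"linear":[-80,0,0],"twist":[0,-0.3,0]},{"linear":[-120,0,0],"twist":[0,-0.45,0]},{"linear":[-160,0,15],"twist":[0,-0.551,0]},{"linear":[-177,0,35],"twist":[0,-0.551,0]},{"linear":[-177,0,42],"twist":[0,-0.551,0]},{"linear":[-177,0,42],"twist":[0,-0.551,0]},{"linear":[-177,0,42],"twist":[0,-0.551,0]},{"linear":[-177,0,42],"twist":[0,-0.551,0]},{"linear":[-177,0,42],"twist":[0,-0.551,0]}]'
python3 -c "
from g import *
print(go(P(.038,0,.004),Rg))"
```

```text
time_s: 7.75
eef_pos: [0.5155, 0.0455, 0.1152]
tool_rot: [-0.302, 2.575, 0.085]
contact_force: [-0.6, 0.4, 0.1]
width: 0.0641
(array([ 0.3, -0. , 61. ]), array([-0.   ,  0.002,  0.   ]))
```

```bash
python3 -m inch '[{"linear":[0,0,20],"twist":[0,0,0]},{"linear":[0,0,35],"twist":[0,0,0]},{"linear":[0,0,45],"twist":[0,0,0]},{"linear":[0,0,53],"twist":[0,0,0]},{"linear":[0,0,58],"twist":[0,0,0]},{"linear":[0,0,61],"twist":[0,0,0]},{"linear":[0,0,61],"twist":[0,0,0]},{"linear":[0,0,61],"twist":[0,0,0]},{"linear":[0,0,61],"twist":[0,0,0]},{"linear":[0,0,61],"twist":[0,0,0]}]'
python3 - <<'E'
from h import *
snap('scene','s2');b=cv2.imread('pics/s2.png');cv2.imwrite('pics/c4.png',cv2.resize(b[120:240,260:380],None,fx=5,fy=5,interpolation=cv2.INTER_CUBIC))
E
```

```text
time_s: 9.0
eef_pos: [0.5466, 0.0529, 0.0629]
tool_rot: [-0.302, 2.575, 0.085]
contact_force: [-1.1, 0.3, -0.7]
width: 0.0643
```

View pics/c4.png

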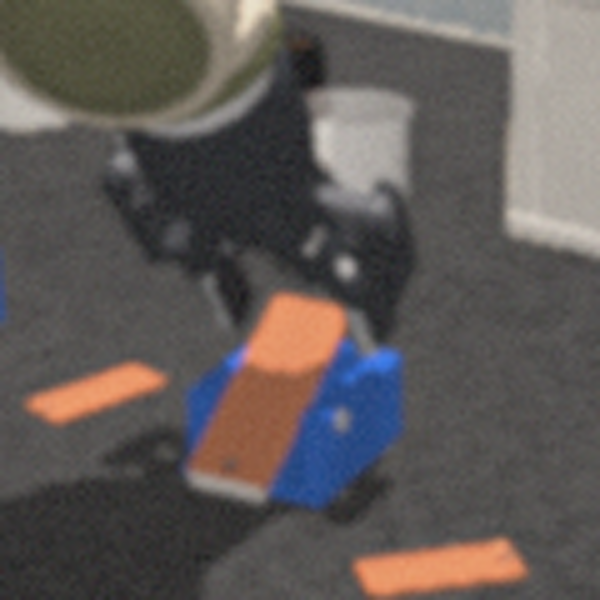

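The fingers straddle the raised end: left pad at about (215,300), right at (365,330). Closing now.

```bash
python3 -m inch '[{"linear":[0,0,0],"twist":[0,0,0]},{"linear":[0,0,0],"twist":[0,0,0]},{"linear":[0,0,0],"twist":[0,0,0]},{"linear":[0,0,0],"twist":[0,0,0]},{"linear":[0,0,0],"twist":[0,0,0]},{"linear":[0,0,0],"twist":[0,0,0]},{"linear":[0,0,0],"twist":[0,0,0]},{"linear":[0,0,0],"twist":[0,0,0]},{"linear":[0,0,0],"twist":[0,0,0]},{"linear":[0,0,0],"twist":[0,0,0]}]' 0 80
```

```text
time_s: 10.3
eef_pos: [0.5466, 0.053, 0.0629]
tool_rot: [-0.302, 2.575, 0.085]
contact_force: [-1.0, 1.3, 3.9]
width: 0.0372
```

```bash
python3 -m inch '[{"linear":[-3,0,-5],"twist":[0,0,0]},{"linear":[-6,0,-10],"twist":[0,0,0]},{"linear":[-12,0,-20],"twist":[0,0,0]},{"linear":[-21,0,-34],"twist":[0,0,0]},{"linear":[-31,0,-51],"twist":[0,0,0]},{"linear":[-42,0,-68],"twist":[0,0,0]},{"linear":[-52,0,-85],"twist":[0,0,0]},{"linear":[-57,0,-94],"twist":[0,0,0]},{"linear":[-57,0,-94],"twist":[0,0,0]},{"linear":[-57,0,-94],"twist":[0,0,0]}]'
python3 - <<'E'
from h import *
snap('scene','s3');b=cv2.imread('pics/s3.png');cv2.imwrite('pics/c5.png',cv2.resize(b[80:240,240:400],None,fx=3.7,fy=3.7,interpolation=cv2.INTER_CUBIC))
E
```

```text
time_s: 11.55
eef_pos: [0.5455, 0.0529, 0.1719]
tool_rot: [-0.302, 2.577, 0.086]
contact_force: [-1.2, 0.5, -1.6]
width: 0.0371
```

View pics/c5.png

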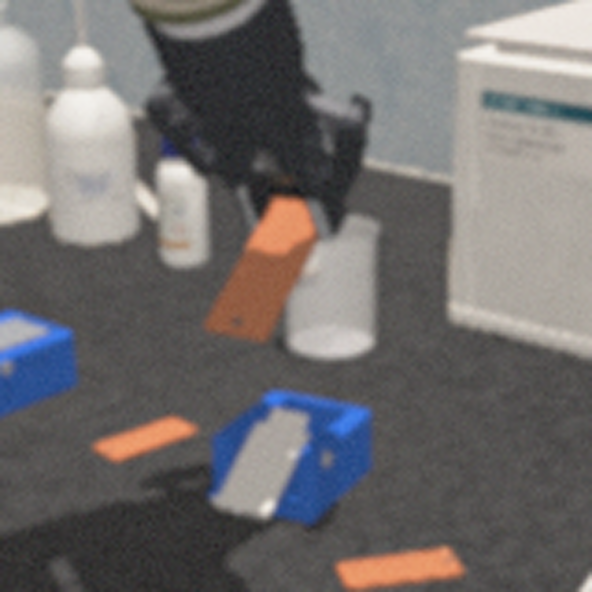

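The plate is held and clear of the rest. Next: transfer over the tray with the tool vertical.

```bash
python3 - <<'E'
from g import *
T=np.array([.4989,-.2525,0])+.038*ax
Rv=Ro.from_matrix(np.c_[-ax,ay,-az])
for z in(.17,.06,.03):print(go([T[0],T[1],z],Rv))
E
```

```text
(array([  67.3, -286.3,  -39.3]), array([0.001, 0.55 , 0.   ]))
(array([ 124.8, -286.4,   54.5]), array([0.001, 0.55 , 0.   ]))
(array([ 140.4, -286.4,   80.1]), array([0.001, 0.55 , 0.   ]))
```

```bash
python3 -m inch '[{"linear":[7,-25,-4],"twist":[0,0.05,0]},{"linear":[15,-62,-9],"twist":[0,0.13,0]},{"linear":[24,-100,-14],"twist":[0,0.22,0]},{"linear":[33,-140,-19],"twist":[0,0.3,0]},{"linear":[42,-180,-25],"twist":[0,0.38,0]},{"linear":[52,-220,-30],"twist":[0,0.46,0]},{"linear":[60,-255,-35],"twist":[0,0.52,0]},{"linear":[67,-280,-39],"twist":[0,0.55,0]},{"linear":[67,-286,-39],"twist":[0,0.55,0]},{"linear":[67,-286,-39],"twist":[0,0.55,0]}]'
python3 -m inch '[{"linear":[0,0,20],"twist":[0,0,0]},{"linear":[0,0,45],"twist":[0,0,0]},{"linear":[0,0,70],"twist":[0,0,0]},{"linear":[0,0,90],"twist":[0,0,0]},{"linear":[0,0,105],"twist":[0,0,0]},{"linear":[0,0,115],"twist":[0,0,0]},{"linear":[0,0,120],"twist":[0,0,0]},{"linear":[0,0,120],"twist":[0,0,0]},{"linear":[0,0,120],"twist":[0,0,0]},{"linear":[0,0,120],"twist":[0,0,0]}]'
python3 - <<'E'
from g import *
T=np.array([.4989,-.2525,0])+.038*ax
Rv=Ro.from_matrix(np.c_[-ax,ay,-az]);print(go([T[0],T[1],.016],Rv))
snap('scene','s4');b=cv2.imread('pics/s4.png');cv2.imwrite('pics/c6.png',cv2.resize(b[150:310,350:510],None,fx=3.7,fy=3.7,interpolation=cv2.INTER_CUBIC))
E
```

```text
time_s: 12.85
eef_pos: [0.5366, -0.2428, 0.1703]
tool_rot: [-0.365, 3.119, 0.002]
contact_force: [-0.0, 1.0, -2.0]
width: 0.0374
time_s: 14.1
eef_pos: [0.5369, -0.2435, 0.0513]
tool_rot: [-0.365, 3.119, -0.001]
contact_force: [-0.9, 0.4, -2.3]
width: 0.0373
(array([ 1.1, -0. , 35.3]), array([-0.001,  0.001,  0.   ]))
```

View pics/c6.png

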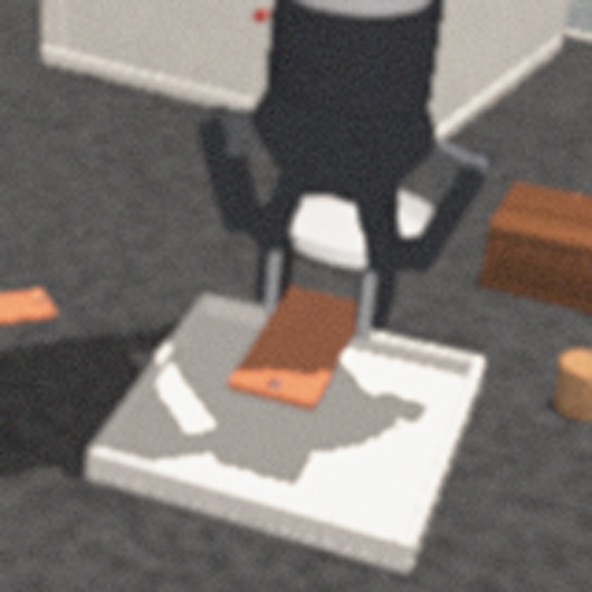

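The plate hangs level over the tray, dot end at about (275,383), inside the walls. Lowering.

```bash
python3 -m inch '[{"linear":[1,0,10],"twist":[0,0,0]},{"linear":[1,0,18],"twist":[0,0,0]},{"linear":[1,0,25],"twist":[0,0,0]},{"linear":[1,0,29],"twist":[0,0,0]},{"linear":[1,0,31],"twist":[0,0,0]},{"linear":[1,0,33],"twist":[0,0,0]},{"linear":[1,0,34],"twist":[0,0,0]},{"linear":[1,0,35],"twist":[0,0,0]},{"linear":[1,0,35],"twist":[0,0,0]},{"linear":[1,0,35],"twist":[0,0,0]}]'
```

```text
time_s: 15.4
eef_pos: [0.5358, -0.2436, 0.016]
tool_rot: [-0.365, 3.119, 0.0]
contact_force: [0.5, 0.5, -1.5]
width: 0.0371
```

```bash
python3 -m inch '[{"linear":[0,0,0.5],"twist":[0,0,0]},{"linear":[0,0,1],"twist":[0,0,0]},{"linear":[0,0,1.5],"twist":[0,0,0]},{"linear":[0,0,2],"twist":[0,0,0]},{"linear":[0,0,2.5],"twist":[0,0,0]},{"linear":[0,0,3],"twist":[0,0,0]},{"linear":[0,0,3],"twist":[0,0,0]},{"linear":[0,0,3],"twist":[0,0,0]},{"linear":[0,0,3],"twist":[0,0,0]},{"linear":[0,0,3],"twist":[0,0,0]}]'
```

```text
time_s: 16.65
eef_pos: [0.5358, -0.2436, 0.0141]
tool_rot: [-0.366, 3.119, -0.0]
contact_force: [-4.9, 2.5, 10.4]
width: 0.0368
```

Contact with the floor is felt (about 10 N). Releasing, then retreating.

```bash
python3 -m inch '[{"linear":[0,0,-1],"twist":[0,0,0]},{"linear":[0,0,-1],"twist":[0,0,0]},{"linear":[0,0,-1],"twist":[0,0,0]},{"linear":[0,0,-1],"twist":[0,0,0]},{"linear":[0,0,-1],"twist":[0,0,0]},{"linear":[0,0,-1],"twist":[0,0,0]},{"linear":[0,0,-1],"twist":[0,0,0]},{"linear":[0,0,-1],"twist":[0,0,0]},{"linear":[0,0,-1],"twist":[0,0,0]},{"linear":[0,0,-1],"twist":[0,0,0]}]' 0.75
python3 -m inch '[{"linear":[0,0,-10],"twist":[0,0,0]},{"linear":[0,0,-25],"twist":[0,0,0]},{"linear":[0,0,-50],"twist":[0,0,0]},{"linear":[0,0,-90],"twist":[0,0,0]},{"linear":[0,0,-130],"twist":[0,0,0]},{"linear":[20,30,-160],"twist":[0,0,0]},{"linear":[60,70,-160],"twist":[0,0,0]},{"linear":[100,110,-160],"twist":[0,0,0]},{"linear":[130,150,-160],"twist":[0,0,0]},{"linear":[130,150,-160],"twist":[0,0,0]}]'
python3 - <<'E'
from h import *
D=snap('top','t5')[1];a=cv2.imread('pics/t5.png');cv2.imwrite('pics/c7.png',cv2.resize(a[150:260,180:480],None,fx=2.6,fy=2.6,interpolation=cv2.INTER_CUBIC))
p=a[:,:,::-1].astype(int);m=((p[...,0]>170)&(p[...,2]<140)&(p[...,1]<180)).astype('uint8');m[:,:385]=0;m[:,475:]=0;m[:160]=0;m[250:]=0
cn=max(cv2.findContours(m,0,1)[0],key=cv2.contourArea);r=cv2.minAreaRect(cn);print(r)
b=cv2.boxPoints(r);q=[dep('top',D,*(r[0]+.7*(x-r[0]))) for x in b];print(np.array(q).round(4),atz('top',*r[0],.009))
E
```

```text
time_s: 17.9
eef_pos: [0.5358, -0.2436, 0.0139]
tool_rot: [-0.365, 3.119, 0.0]
contact_force: [-0.3, 0.3, -0.0]
width: 0.064
time_s: 19.15
eef_pos: [0.3728, -0.1261, 0.1748]
tool_rot: [-0.366, 3.118, -0.001]
contact_force: [0.7, 0.1, 0.9]
width: 0.0642
((428.98114013671875, 205.43394470214844), (38.46095275878906, 14.834939002990723), 74.05460357666016)
[[ 0.5283 -0.231   0.0095]
 [ 0.535  -0.2567  0.0098]
 [ 0.4685 -0.2724  0.0102]
 [ 0.4619 -0.2468  0.0102]] [ 0.4983899  -0.25200105  0.009     ]
```

View pics/c7.png

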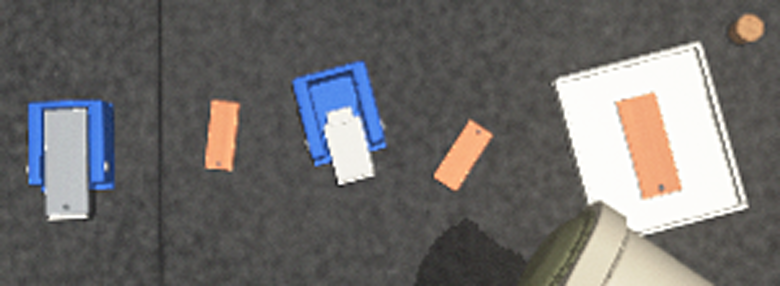

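The copper plate lies flat and centred in the tray (crop about (650,145)), and the zinc plate still sits in its rest at (66,163). Handing in.

```bash
python3 -c "
from rig import env
env.close_job()"
```

```text
the job is handed in; nothing more can be done
```

The job is handed in, at about 19 s of robot time. I pressed the copper plate's exposed end with shut fingertips until the rocker met its stop (about 8 N). Then I gripped the raised end across its width with the tool square to the plate, and lifted it out with the TCP at 0.172 m. I lowered it level into the tray until contact was felt (about 10 N), opened the fingers and backed the arm clear.

**Last checks:**
- **Copper plate:** the top view puts it within about 1 mm of the tray's estimated centre. Depth at four points on its top face was 9.5–10.2 mm, against 9 mm expected, so it lies flat on the floor.
- **Zinc plate:** in the last picture it still looks level in its own rest. I checked this by eye only and did not measure its pose.
- **Robot:** it was clear of everything, and the force reading was within its noise of about 1 N.

**Readings that disagreed or were not measured:**
- The gripper read about 37 mm on the 40 mm plate, though the plate was held firmly throughout.
- I did not measure the tilt directly, but the model at 0.55 rad matched the raised end's corners in the image to about 1 mm.
- The hand-in reports no verdict.

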